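# Unhook the dipper and hold the condiment box lid half open

### The arm

A 6-joint arm with a two-finger parallel gripper is mounted at the origin on a cart in front of the work surface, level with it; the furniture and walls round the work are solid. World frame = base frame: x ahead of the robot, y to its left, z up, the work surface at z = 0. Lengths are in mm, angles in degrees, forces in N, time in s.
With the tool pointing down it reaches from about 350 to 850 mm from the base axis. Payload 8.1 kg.
Tool frame: the origin (TCP) lies at the very end of the fingers, on their centre line; the grasp point (between the pads) lies 19 mm behind it; z points along the fingers, y is the line along which they close (so a half turn about z gives the same grasp; the last joint's range is limited). The gripper opens to 85 mm and grips with 20 to 120 N. Pads are 22 mm wide; open, the fingers measure 114 mm over their backs; the gripper's body (76 mm by 85 mm) begins 54 mm behind the grasp point. The pads swing forward as they close: fully open they stand 13 mm farther back than shut.
Start: joints at [59.45, 7.471, 85.268, -0, 87.261, -4.893], TCP at [259.77, 540.856, 231.292] pointing down, gripper open.
Joint ranges: [-169.43, 169.43], [-51.17, 129.36], [1.28, 143.12], [-76.62, 256.62], [0, 156.53], [-152.29, 152.29]. Speed limits (degrees/s): [136.94, 136.94, 159.86, 180, 180, 180].

### API

Orientations are given as [roll, pitch, yaw] about the fixed x, y, z axes, in that order (R = Rz(yaw) Ry(pitch) Rx(roll)).
In Python, from bench import status, viewer, job gives the robot as it stands.
- The arm moves only by the tool arm_command, never from a script. Its argument "targets" is a list that holds one entry, the list of rows, each a list of 7 numbers: the shift along the world's x, y, z in m, then the turn, a rotation vector about the world's x, y, z in rad, then the opening, from -1 (shut) to 1 (fully open). In form: [[[dx, dy, dz, rx, ry, rz, gripper], ...]]. A call has 1 to 10 rows; each row shifts and turns the commanded pose from where the row before left it; what a row does not reach is not made up. A row lasts 1/8 s, in which the tool goes at most 62.5 mm and 10.7 degrees, less where a joint would pass 70% of its speed; a pose out of reach is approached as far as the arm can. A call with a gripper value outside its range is refused whole. The fingers move at their own pace and stop on an object; "force" is the grip in N (left out, the last holds). Time passes only in rows, so rows that do not move let the fingers close. It gives the time, the measured TCP pose, the force, the opening and the grip force at its end, in the units of the state.
- status.sense(): the state, without advancing time (a new reading comes with each control period).
- viewer.snapshot(name): name is "scene" or "top" or "wrist"; returns the picture (480x640x3 uint8, red, green, blue); there is no depth.
- viewer.camera_model(name): a dict with "vertical_fov" (degrees; the focal length in pixels is half the picture's height over the tangent of half this angle, whatever the lens; pixels are square), "cx", "cy" (the principal point, pixels), "xyz" and "attitude" of the camera in the world. Camera axes: x right, y down, z forward; pixel columns grow to the right and rows downward; lengths in mm; the calibration is good to about 2 mm. A picture is of the moment at which its call begins: read the wrist's pose just before it. camera_model takes no time and is no camera call; for the wrist camera it gives the pose at the moment of the call.
- job.hand_in(): hands the job in; it is judged then, once.
The state is a dict: "time": time; "joint_pos": joint angles; "qd": joint speeds; "joint_efforts": joint torques, N m; "tool_pos": TCP position; "tcp_rot": TCP orientation; "ft_force": force on the tool from outside, world axes, zero at the start; "wrist_torque": the same for the moment, N m; "finger_gap": finger opening in mm; "grip_force": force on a finger pad.
Only numpy, scipy, OpenCV 4.12 (cv2) and the standard library are available. Lean on these libraries where they do the work, as an engineer would, in place of code of your own. Each camera call takes 0.05 s, during which the arm holds its last target. There are 200 camera calls.

### The job

The condiment box is about to be refilled, but its portion dipper is still hanging on the hook at the front of the lid: lift the dipper up and off the hook, stand it upright on the floor of the long narrow white tub that has a tin in it, and let go of it. Then raise the lid of the box and hold it half open, at 45 degrees; it falls shut by itself, so finish with the gripper still holding it there. Do not raise the lid with the dipper still on it, do not drop the dipper, and leave the other things on the table where they are.

Things in the scene. Friction and masses are not known exactly. Their poses are not given: they have to be found in the camera images.
- condiment_box: Steel counter-top box, 180 deep (x) x 110 wide (y) x 122 mm to its rim, open inside, fixed to the table. Origin: centre of its underside, on the table; x points from its front to its hinge side, y to its left, z up. Front (-x) has the hook and the dipper. A wall runs along its right, about 0.15 m from its middle; a 135 mm tall tub stands close on its left front.
- box_lid (a joint): Angle of the steel lid in rad: 0 shut, 0.785 = 45 degrees open, 1.57 upright, stop at 1.85. No spring or catch: its weight (about 0.32 kg) makes it fall shut from below about 1.5. Hinge line along the box's y; the front edge, 193 mm from the hinge, goes up. Plate top 6 mm above the hinge line, 116 mm wide.
- lid_hinge (a point): Middle of the lid's hinge line: in the box's frame 95 mm behind its origin (x +95), 124 mm up. Its axes turn with the lid; shut, they are the box's.
- lid_handle (a point): Middle of the lid's handle: a round steel bar 10 mm thick along the box's y on two posts 80 mm apart, 60 mm of it free and straight. Bar centre 147 mm from the hinge toward the front and 40 mm above the hinge line, 29 mm of free height under the bar. Axes as lid_hinge.
- lid_hook (a point): Lowest place of the hook on which the dipper hangs, on top of its 6 mm steel wire. The hook sticks out forward (-x of the box) from the middle of the lid's front edge, which is 38 mm behind this point; its upturned end is 17 mm in front of it and rises 15 mm above it. Axes as lid_hinge.
- dipper: Steel portion dipper, about 0.09 kg: cup 56 mm wide, 40 mm tall, with flat foot 50 mm wide, under an upright wire loop; 107 mm tall in all. Origin: centre of the foot; z up along the handle. It hangs upright with its foot about 20 mm above the table and its x, y along the box's x, y; it may swing a few degrees.
- dipper_loop (a point): Grip point in the dipper's loop handle, on its axis 84 mm above the foot. The loop is two upright 5 mm wires side by side in y, 23 mm wide over all, straight from 67 to 96 mm above the foot; below that they bend back (+x) to the cup's rim. The opening in the loop is 13 mm wide and at least 30 mm tall.
- loop_top (a point): Underside of the top of the dipper's loop, 101.5 mm above its foot; it rests on lid_hook.
- tub_white: Open white plastic tub, fixed on the table, 300 x 142 mm over its rim, 125 mm tall; flat floor 268 x 108 mm, 2.6 mm above this origin (centre of its underside, 1.4 mm above the table). Its long side lies along the direction 5 degrees clockwise (seen from above) from its x axis. A tin stands somewhere along it.
- tin_blue: Bystander: tin with a blue label, 57 mm wide, 72 mm tall, loose, standing on the floor of the white tub, anywhere along its middle line. Origin: centre of its underside.
- onion: Bystander: brown onion 67 x 68 x 71 mm, loose, on the table behind the box. Origin: centre of its underside.
- spice_jar_2: Bystander: spice jar with a black cap, 45 mm wide, 105 mm tall, loose, standing in the cream tub (135 mm tall) to the left of the dipper. Origin: centre of its underside.

How it is judged (in metres and radians):
On the way:
1. the dipper is off the hook and stands upright on the floor of the white tub, let go of, with the lid still shut (x of dipper in the frame of tub_white between -0.135 and 0.135 m and y of dipper in the frame of tub_white between -0.06 and 0.06 m and z of dipper in the frame of tub_white below 0.01 m and angle between dipper's own z axis and vertical below 0.12 rad and contact force between the fingers and dipper below 0.1 N and value of joint box_lid below 0.1 rad), for 0.3 s.
At the end, for the whole second after the job is handed in: The lid stands still at 45 degrees open (within 7 degrees) and the gripper's fingers are holding it; the dipper stands upright (within 7 degrees) on the floor of the white tub, and the robot does not touch it (value of joint box_lid between 0.665 and 0.905 rad and velocity of joint box_lid between -0.08 and 0.08 rad/s and contact force between the fingers and condiment_box above 0.5 N and contact force between dipper and condiment_box below 0.1 N and x of dipper in the frame of tub_white between -0.135 and 0.135 m and y of dipper in the frame of tub_white between -0.06 and 0.06 m and z of dipper in the frame of tub_white below 0.01 m and angle between dipper's own z axis and vertical below 0.12 rad and contact force between the arm and dipper below 0.1 N); the arm keeps its last pose, push and grip.
It fails at once if the lid is raised (over 0.25 rad) with the dipper still on its hook (value of joint box_lid above 0.25 rad and distance between loop_top and lid_hook below 0.05 m).
It fails at once if the dipper is dropped or thrown (faster than 0.7 m/s, away from its hook and out of the fingers) (linear speed of dipper above 0.7 m/s and contact force between the fingers and dipper below 0.05 N and distance between loop_top and lid_hook above 0.05 m).
It fails at once if a bystander (blue tin, onion or spice jar) is shoved more than 25 mm (distance of any of tin_blue, onion, spice_jar_2 from where it was at the start of the episode above 0.025 m).
It also fails if it takes over 59 s, if anything falls off the work surface, if the arm or the gripper's body presses on something with over 40 N, if the wrist force passes 120 N, or if a joint passes its speed limit or range.

## Working session

There is one attempt and no reset: what is moved stays moved. The work goes in short steps, Python scripts to look and compute and a tool call to move; the robot and the scene stay as the last step left them, time stands still between calls to the robot, and variables do not carry over. Pictures are saved under pics/ and viewed, at most 10 in all, crops included, and the job is handed in when it is done.

Besides the shell and the picture viewer there is one more tool, called by a JSON object that holds its "fn" and its "kwargs". arm_command: Moves the arm, as the interface text tells. Its arguments: {"type":"object","properties":{"targets":{"type":"array"},"force":{"type":"number"}},"required":["targets"]}

```bash
mkdir -p pics; python3 - <<'E'
from bench import status, viewer
import cv2
for n in ("scene","top"):
    cv2.imwrite(f"pics/{n}0.png",viewer.snapshot(n)[:,:,::-1]); print(n,viewer.camera_model(n))
print(viewer.camera_model("wrist"));print(status.sense())
E
```

```text
scene {'vertical_fov': 57.098190397423544, 'cx': 326.3382867061851, 'cy': 244.901237872553, 'xyz': array([ 335.85418889, -435.63706503,  776.10218928]), 'attitude': array([-1.39675165e+02,  1.23948659e-01, -3.40896654e+01])}
top {'vertical_fov': 42.85878998407076, 'cx': 316.2926539500281, 'cy': 245.63336722767286, 'xyz': array([ 439.25084799,   20.53779999, 1338.44028818]), 'attitude': array([-171.35189495,   -0.6263353 ,  -89.44264598])}
{'vertical_fov': 64.30569169730003, 'cx': 321.1086631832736, 'cy': 240.7601991000835, 'xyz': array([185.85680281, 575.73544358, 372.33265849]), 'attitude': array([1.61453509e+02, 1.44431581e-01, 6.42820405e+01])}
{'time': 0.1, 'joint_pos': array([ 5.94484052e+01,  7.50946204e+00,  8.53232829e+01,  1.48977701e-03,
        8.72630623e+01, -4.89270415e+00]), 'qd': array([-0.03096022, -0.06768012, -0.06716299, -0.0218267 , -0.084782  ,
        0.01605063]), 'joint_efforts': array([ 1.18970704e-03, -5.70952356e+01, -5.01941514e+01, -1.64055973e-04,
        8.04833922e-03,  1.05115532e-05]), 'tool_pos': array([259.51944765, 540.41452552, 230.36076667]), 'tcp_rot': array([-1.79904669e+02, -9.65393380e-03,  1.54341029e+02]), 'ft_force': array([ 0.74811597, -0.36392603,  0.50347988]), 'wrist_torque': array([-0.05598828, -0.00848116, -0.01103436]), 'grip_force': 0.0, 'finger_gap': 85.32387379769531}
```

View pics/scene0.png

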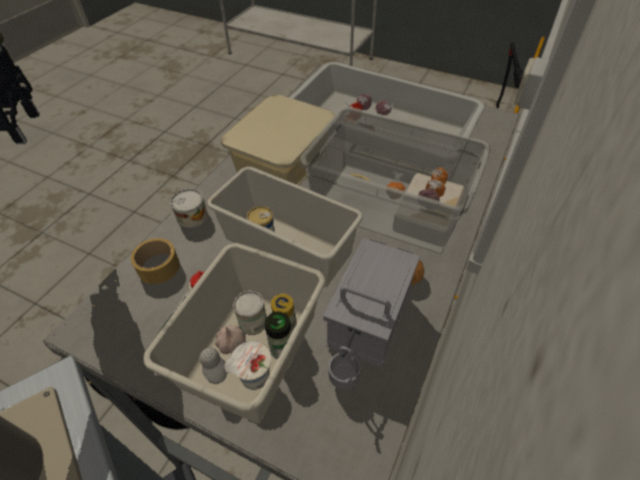

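View pics/top0.png

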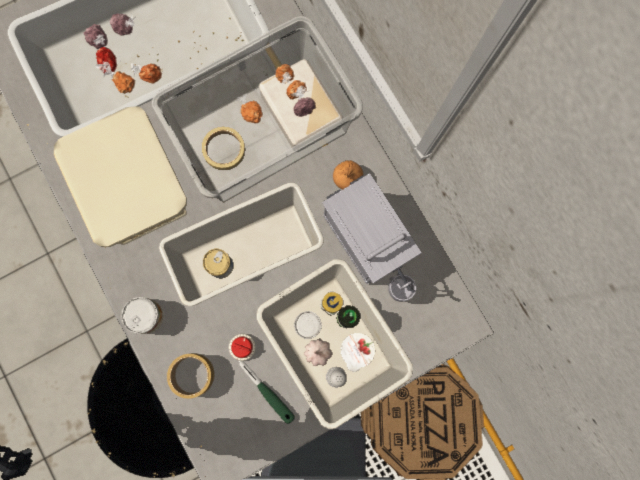

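The top view shows the box (lid corners about (325,210)–(420,250)), the dipper at about (403,288), and the white tub (corners (160,240), (295,184), (322,243), (185,303)) with the tin at (216,263). The other end of the tub is free. I'll enlarge both views.

```bash
python3 - <<'E'
import cv2
a=cv2.imread("pics/top0.png")[165:315,310:450]; b=cv2.imread("pics/top0.png")[175:310,150:330]
c=cv2.imread("pics/scene0.png")[230:400,300:440]
cv2.imwrite("pics/c1.png",cv2.resize(a,None,fx=4,fy=4,interpolation=cv2.INTER_CUBIC))
cv2.imwrite("pics/c3.png",cv2.resize(c,None,fx=3.5,fy=3.5,interpolation=cv2.INTER_CUBIC))
E
```

```text
(no output)
```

View pics/c1.png

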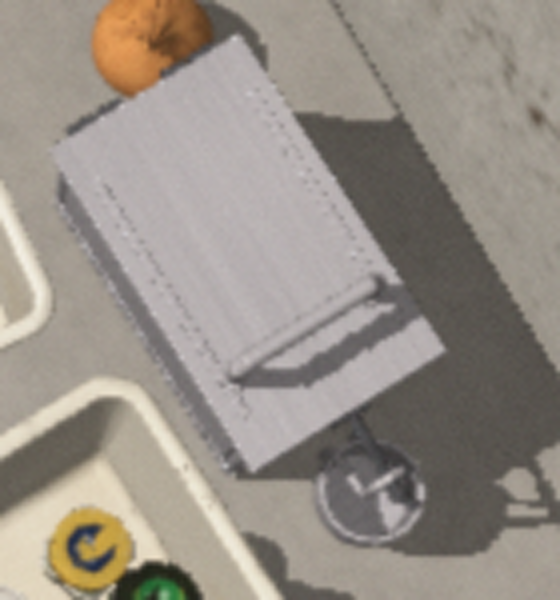

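View pics/c3.png

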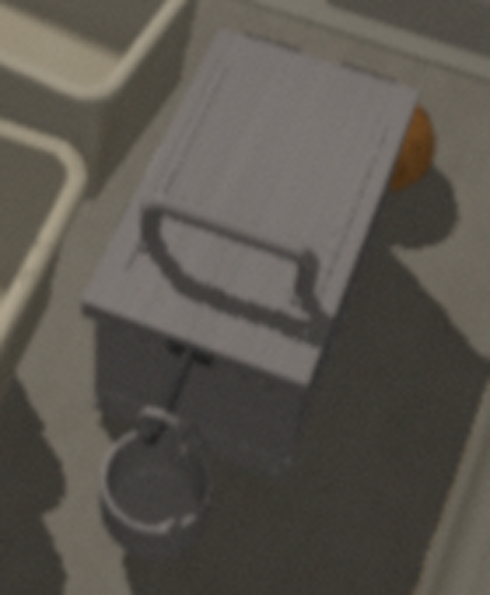

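```bash
cat > h.py <<'E'
import numpy as np, cv2
from scipy.spatial.transform import Rotation as R
from scipy.optimize import least_squares
from bench import status, viewer
def proj(m,P):
    P=np.atleast_2d(P); c=R.from_euler('xyz',m['attitude'],degrees=True).inv().apply(P-m['xyz'])
    f=240/np.tan(np.radians(m['vertical_fov']/2)); return c[:,:2]/c[:,2:]*f+[m['cx'],m['cy']]
def back(m,px,z):
    f=240/np.tan(np.radians(m['vertical_fov']/2))
    d=R.from_euler('xyz',m['attitude'],degrees=True).apply([(px[0]-m['cx'])/f,(px[1]-m['cy'])/f,1])
    return m['xyz']+d*(z-m['xyz'][2])/d[2]
def W(p,P): return R.from_euler('z',p[2]).apply(np.atleast_2d(P))+[p[0],p[1],0]
E
python3 - <<'E'
from h import *
T,S=viewer.camera_model('top'),viewer.camera_model('scene')
P=np.array([[-98,58,130],[-98,-58,130],[-52,40,166],[-52,-40,166]])
ut=np.array([[250,472],[445,350],[235,372],[378,283]])/4+[310,165]
us=np.array([[88,308],[305,382],[152,212],[305,258]])/3.5+[300,230]
f=lambda p:np.r_[(proj(T,W(p,P))-ut).ravel(),(proj(S,W(p,P))-us).ravel()]
r=least_squares(f,[550,-150,-.5]);p=r.x;print('box',p,np.degrees(p[2]),r.fun.reshape(-1,2).round(1))
for n,q in dict(hook=[-136,0,121],handle=[-52,0,164],lidbackL=[95,58,130],out=[-196,0,0]).items():
    w=W(p,[q])[0];print(n,w,proj(T,[w]),proj(S,[w]))
c=[(160,240),(295,184),(322,243),(185,303)]
C=np.array([back(T,q,126) for q in c]);print(C.round(0),C.mean(0))
print('tin',back(T,(217,262),75))
print('cream',[back(T,q,135).round() for q in [(258,315),(337,262),(411,370),(330,427)]])
E
```

```text
box [ 6.60942373e+02 -1.01711328e+02  5.85619711e-01] 33.55353785734404 [[ 2.3  1.2]
 [ 1.7  0.2]
 [ 2.5 -0.4]
 [ 0.8 -0.3]
 [-3.2 -1.7]
 [ 0.7  0.7]
 [-1.2 -3.9]
 [ 0.8 -1.8]]
hook [ 547.60409109 -176.88069573  121.        ] [[408.96218466 284.75401945]] [[345.93027043 349.82173554]]
handle [ 617.60714771 -130.45255702  164.        ] [[388.2099863  246.64506522]] [[364.65447122 294.85774092]]
lidbackL [708.05497244  -0.86787041 130.        ] [[321.64285566 204.15414062]] [[360.15089921 236.93692732]]
out [ 497.6019078  -210.04365195    0.        ] [[415.52391165 312.62484585]] [[331.59428093 411.15272493]]
[[632. 322. 126.]
 [750.  54. 126.]
 [629.  -2. 126.]
 [506. 267. 126.]] [629.37200852 160.13664113 126.        ]
tin [594.80260646 214.5789857   75.        ]
cream [array([484., 122., 135.]), array([590., -32., 135.]), array([ 381., -176.,  135.]), array([273., -20., 135.])]
```

{"fn": "arm_command", "kwargs": {"targets": [[[0.0205,-0.051,0.006,0,0,-0.15,0.2],[0.0205,-0.051,0.006,0,0,-0.15,0.2],[0.0205,-0.051,0.006,0,0,-0.15,0.2],[0.0205,-0.051,0.006,0,0,-0.15,0.2],[0.0205,-0.051,0.006,0,0,-0.15,0.2],[0.0205,-0.051,0.006,0,0,-0.15,0.2],[0.0205,-0.051,0.006,0,0,-0.15,0.2]]]}}

```text
time: 0.98
tool_pos: [403.4, 182.1, 273.2]
tcp_rot: [-180.0, 0.0, 93.9]
ft_force: [0.8, -0.7, -0.1]
finger_gap: 51.5
grip_force: 0.0
```

{"fn": "arm_command", "kwargs": {"targets": [[[0.0205,-0.051,0.006,0,0,-0.15,0.2],[0.0205,-0.051,0.006,0,0,-0.15,0.2],[0.0205,-0.051,0.006,0,0,-0.15,0.2],[0.0205,-0.051,0.006,0,0,-0.15,0.2],[0.0205,-0.051,0.006,0,0,-0.15,0.2],[0.0205,-0.051,0,0,0,-0.15,0.2],[0.0205,-0.051,0,0,0,-0.15,0.2],[0,0,0,0,0,0,0.2],[0,0,0,0,0,0,0.2]]]}}

```text
time: 2.1
tool_pos: [546.4, -172.9, 302.6]
tcp_rot: [-179.9, 0.0, 34.1]
ft_force: [-0.0, 0.9, 0.1]
finger_gap: 51.2
grip_force: 0.0
```

```bash
python3 - <<'E'
from h import *
m=viewer.camera_model('wrist'); im=viewer.snapshot('wrist'); cv2.imwrite('pics/w1.png',im[:,:,::-1])
import pickle;pickle.dump(m,open('w1.pkl','wb'));print(m)
s=status.sense();print(s['tool_pos'],s['tcp_rot'],s['finger_gap'],s['joint_pos'],s['ft_force'])
E
```

```text
{'vertical_fov': 64.30569169730003, 'cx': 321.1086631832736, 'cy': 240.7601991000835, 'xyz': array([ 614.45972086, -127.5403471 ,  444.55764293]), 'attitude': array([ 1.61375732e+02,  6.26342124e-02, -5.60111558e+01])}
[ 546.49617368 -172.33848863  303.03873726] [-1.79949953e+02  6.40949663e-03  3.41014968e+01] 51.05341740485491 [-2.26431011e+01  2.25439794e+00  8.33572970e+01  2.21510351e-02
  9.44336709e+01  3.32571086e+01] [ 0.61393529  0.06486062 -0.20521013]
```

View pics/w1.png

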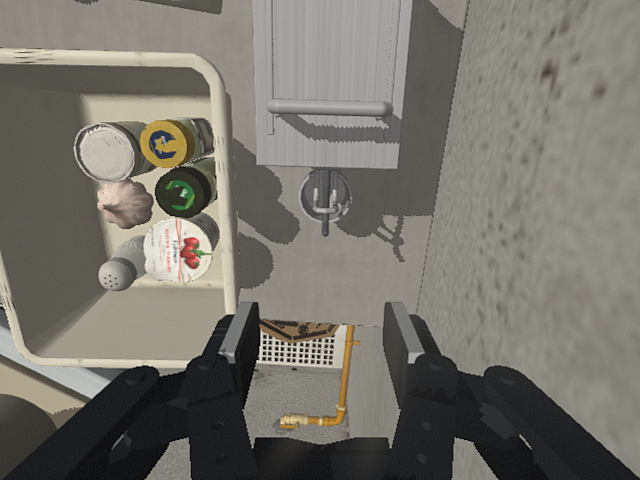

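The lid's front edge runs (257,167)–(397,169), the handle bar is at row 107 with ends at columns 268 and 391, the top of the loop is near (325,210) and the hook tip near (325,235).

```bash
python3 - <<'E'
from h import *
import pickle; m=pickle.load(open('w1.pkl','rb'))
for n,q,z in [('fl',(257,167),130),('fr',(397,169),130),('bl',(269,107),164),('br',(391,108),164),('loop',(325,210),124),('tip',(325,235),136)]: print(n,back(m,q,z).round(1))
P=np.array([[-98,58,130],[-98,-58,130],[-52,40,168],[-52,-40,168]]); u=np.array([[257,167],[397,169],[271,107],[389,108]])
f=lambda p:(proj(m,W(p,P))-u).ravel()
r=least_squares(f,[660,-100,.58]);p=r.x;print(p,np.degrees(p[2]),r.fun.round(1))
print('hook',W(p,[-136,0,121]),proj(m,W(p,[[-136,0,121],[-153,0,136]])),'handle',W(p,[-52,0,164]))
im=cv2.imread('pics/w1.png')[150:250,280:370];cv2.imwrite('pics/w1c.png',cv2.resize(im,None,fx=6,fy=6,interpolation=cv2.INTER_CUBIC))
E
```

```text
fl [ 549.8 -107.6  130. ]
fr [ 612.4 -203.3  130. ]
bl [596.9 -95.4 164. ]
br [ 643.6 -166.   164. ]
loop [ 549.8 -174.8  124. ]
tip [ 534.2 -185.2  136. ]
[ 6.63458688e+02 -1.02087078e+02  5.78842823e-01] 33.16525077896798 [-0.5 -0.2  1.5 -0.1  0.1 -0.2 -0.9  0.6]
hook [[ 549.61359818 -176.48664424  121.        ]] [[326.48967018 210.39044225]
 [326.32817048 234.21379202]] handle [[ 619.9296832  -130.53397089  164.        ]]
```

View pics/w1c.png

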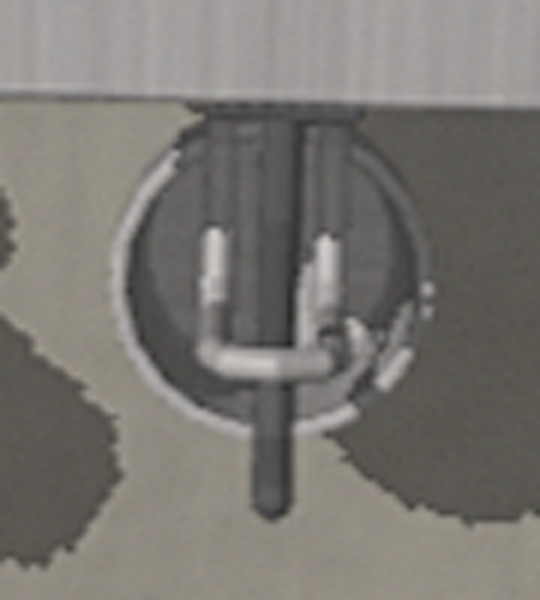

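{"fn": "arm_command", "kwargs": {"targets": [[[0.0032,-0.0032,-0.04,0,0,-0.016,0.2],[0,0,-0.04,0,0,0,0.2],[0,0,-0.04,0,0,0,0.2],[0,0,-0.03,0,0,0,0.2],[0,0,0,0,0,0,0.2],[0,0,0,0,0,0,0.2]]]}}

```text
time: 2.9
tool_pos: [550.8, -175.8, 155.2]
tcp_rot: [179.9, -0.1, 33.2]
ft_force: [1.2, -0.6, 0.3]
finger_gap: 51.3
grip_force: 0.0
```

{"fn": "arm_command", "kwargs": {"targets": [[[0,0,-0.02,0,0,0,0.2],[0,0,-0.02,0,0,0,0.2],[0,0,-0.02,0,0,0,0.2],[0,0,-0.007,0,0,0,0.2],[0,0,0,0,0,0,0.2],[0,0,0,0,0,0,0.2]]]}}

```text
time: 3.65
tool_pos: [550.5, -176.6, 87.0]
tcp_rot: [179.9, -0.0, 33.1]
ft_force: [0.4, 0.3, -0.2]
finger_gap: 51.3
grip_force: 0.0
```

```bash
python3 - <<'E'
from h import *
m=viewer.camera_model('wrist'); im=viewer.snapshot('wrist'); cv2.imwrite('pics/w2.png',im[:,:,::-1])
s=status.sense();print(s['tool_pos'],s['tcp_rot'],s['finger_gap'],s['ft_force'])
print(proj(m,[[549.7,-175.5,126]]))
E
```

```text
[ 550.61448735 -176.66005171   87.21205587] [ 1.79927502e+02 -4.69883591e-02  3.31033082e+01] 51.08621742777379 [-0.29407737  0.09376341 -0.12903808]
[[316.23337798 378.56295425]]
```

View pics/w2.png

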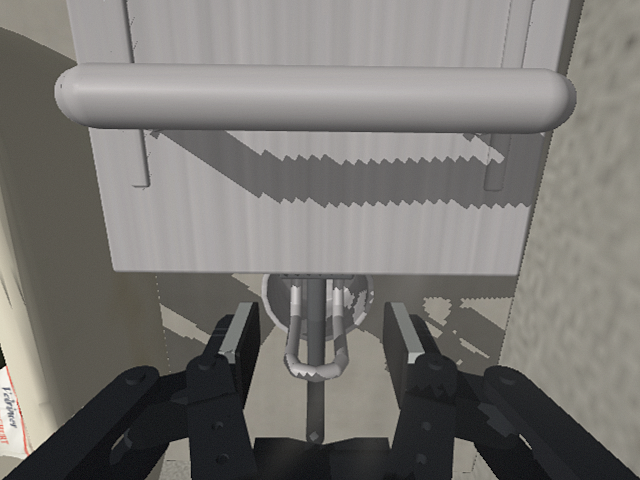

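The loop sits between the pads, centred at about u=317 against a finger centre of about 322. I'll close.

{"fn": "arm_command", "kwargs": {"targets": [[[0,0,0,0,0,0,-0.5],[0,0,0,0,0,0,-1],[0,0,0,0,0,0,-1],[0,0,0,0,0,0,-1],[0,0,0,0,0,0,-1],[0,0,0,0,0,0,-1]]], "force": 35}}

```text
time: 4.45
tool_pos: [550.6, -176.5, 87.2]
tcp_rot: [179.9, -0.1, 33.1]
ft_force: [-0.7, 1.3, 5.6]
finger_gap: 21.8
grip_force: 34.0
```

{"fn": "arm_command", "kwargs": {"targets": [[[0,0,0.005,0,0,0,-1],[0,0,0.006,0,0,0,-1],[0,0,0.006,0,0,0,-1],[0,0,0.005,0,0,0,-1],[0,0,0,0,0,0,-1],[0,0,0,0,0,0,-1]]]}}

```text
time: 5.2
tool_pos: [549.9, -176.3, 108.1]
tcp_rot: [-180.0, 0.0, 33.1]
ft_force: [-0.4, -0.7, -1.6]
finger_gap: 21.7
grip_force: 34.2
```

```bash
python3 - <<'E'
from h import *
im=viewer.snapshot('wrist'); cv2.imwrite('pics/w3.png',im[:,:,::-1])
s=status.sense();print(s['tool_pos'],s['finger_gap'],s['ft_force'])
E
```

```text
[ 549.79264135 -176.24633063  108.03002091] 21.960145852709662 [-0.06848173 -0.96361978 -1.68555271]
```

View pics/w3.png

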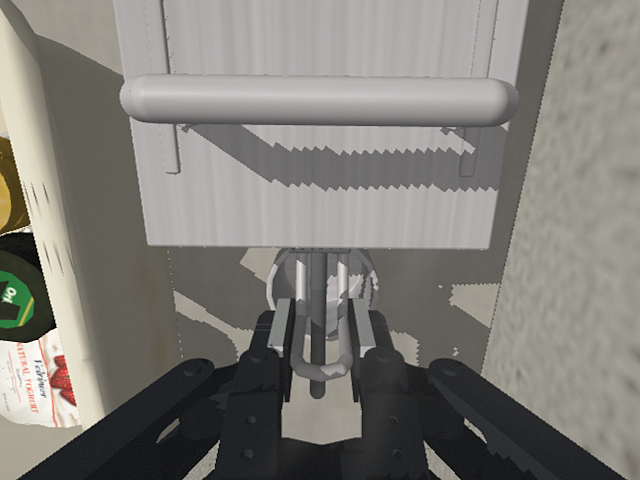

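The dipper has risen with the gripper and the hook wire passes cleanly through the loop. Next I back it out along the box's -x.

{"fn": "arm_command", "kwargs": {"targets": [[[-0.0084,-0.0055,0,0,0,0,-1],[-0.0084,-0.0055,0,0,0,0,-1],[-0.0084,-0.0055,0,0,0,0,-1],[-0.0084,-0.0055,0,0,0,0,-1]]]}}

```text
time: 5.75
tool_pos: [515.6, -198.9, 108.3]
tcp_rot: [-180.0, 0.0, 33.1]
ft_force: [-0.3, 0.5, -1.6]
finger_gap: 21.5
grip_force: 34.3
```

{"fn": "arm_command", "kwargs": {"targets": [[[-0.0084,-0.0055,0,0,0,0,-1],[-0.0084,-0.0055,0,0,0,0,-1],[-0.0084,-0.0055,0,0,0,0,-1],[0,0,0,0,0,0,-1],[0,0,0.02,0,0,0,-1],[0,0,0.03,0,0,0,-1],[0,0,0.04,0,0,0,-1],[0,0,0.04,0,0,0,-1],[0,0,0.04,0,0,0,-1],[0,0,0.02,0,0,0,-1]]]}}

```text
time: 7.0
tool_pos: [492.1, -215.1, 301.1]
tcp_rot: [179.8, -0.1, 33.1]
ft_force: [0.4, -0.6, -2.0]
finger_gap: 22.0
grip_force: 34.4
```

{"fn": "arm_command", "kwargs": {"targets": [[[0.0168,0.0307,0,0,0,-0.015,-1],[0.0168,0.0307,0,0,0,-0.015,-1],[0.0168,0.0307,0,0,0,-0.015,-1],[0.0168,0.0307,0,0,0,-0.015,-1],[0.0168,0.0307,0,0,0,-0.015,-1],[0.0168,0.0307,0,0,0,-0.015,-1],[0.0168,0.0307,0,0,0,-0.015,-1],[0.0168,0.0307,0,0,0,-0.015,-1],[0.0168,0.0307,0,0,0,-0.015,-1],[0.0168,0.0307,0,0,0,-0.015,-1]]]}}

```text
time: 8.25
tool_pos: [659.4, 93.4, 296.8]
tcp_rot: [-180.0, 0.1, 24.5]
ft_force: [0.0, 0.4, -0.8]
finger_gap: 21.6
grip_force: 34.4
```

{"fn": "arm_command", "kwargs": {"targets": [[[0,0,0,0,0,0,-1],[0,0,0,0,0,0,-1],[0,0,0,0,0,0,-1]]]}}

```text
time: 8.62
tool_pos: [658.9, 91.2, 298.1]
tcp_rot: [180.0, 0.0, 24.5]
ft_force: [0.1, -0.3, -1.9]
finger_gap: 21.9
grip_force: 34.5
```

```bash
python3 - <<'E'
from h import *
import pickle
m=viewer.camera_model('wrist'); im=viewer.snapshot('wrist'); pickle.dump(m,open('w4.pkl','wb'))
t=viewer.snapshot('top')[150:330,140:340]
a=np.hstack([im,np.zeros_like(im)[:, :1]]);cv2.imwrite('pics/w4.png',im[:,:,::-1]); cv2.imwrite('pics/t4.png',cv2.resize(t[:,:,::-1],None,fx=3,fy=3))
s=status.sense();print(s['tool_pos'],s['finger_gap'],s['ft_force'],s['joint_pos'])
E
```

```text
[659.0110096   91.23750669 298.4139454 ] 21.49487305190729 [-0.32388659 -0.13970111 -0.53757353] [ 3.47233345e+00  1.67762854e+01  6.77238632e+01 -6.94589105e-03
  9.54942910e+01  6.90235766e+01]
```

View pics/w4.png

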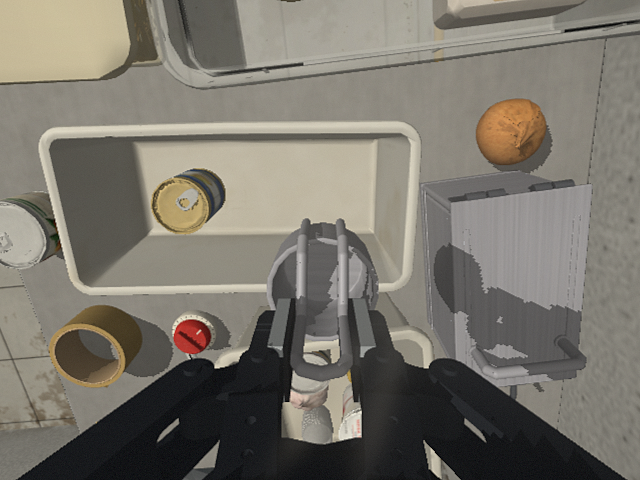

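The wrist view shows the white tub's rim corners near (40,128), (420,122), (411,293), (73,293). The tin is at (188,200), and the dipper hangs upright in the fingers.

```bash
python3 - <<'E'
from h import *
import pickle; m=pickle.load(open('w4.pkl','rb'))
C=np.array([back(m,q,126) for q in [(40,128),(420,122),(411,293),(73,293)]]);print(C.round(),C.mean(0).round(1),np.linalg.norm(np.diff(C,axis=0),axis=1))
F=np.array([back(m,q,4) for q in [(133,138),(377,138),(374,232),(150,234)]]);print('floor',F.round(),F.mean(0).round(1))
print('tin',back(m,(180,205),76))
d=C[1]+C[2]-C[0]-C[3];d/=np.linalg.norm(d);n=np.array([-d[1],d[0],0]);o=(F.mean(0)+C.mean(0))/2
print(d,'target',C.mean(0)+70*d, 'now',(np.array([659,91.2,0])-C.mean(0))@d,(np.array([659,91.2,0])-C.mean(0))@n)
E
```

```text
[[631. 322. 126.]
 [759.  51. 126.]
 [625. -14. 126.]
 [498. 266. 126.]] [628.5 156.  126. ] [299.48514597 148.65892843 307.39775323]
floor [[623. 303.   4.]
 [734.  57.   4.]
 [636.  11.   4.]
 [523. 254.   4.]] [629.1 156.2   4. ]
tin [598.58356336 214.48664052  76.        ]
[ 4.19747689e-01 -9.07640831e-01  9.36673237e-17] target [657.83385403  92.49969811 126.        ] now 71.66914614622725 0.5128964225353334
```

{"fn": "arm_command", "kwargs": {"targets": [[[0,0,-0.03,0,0,0,-1],[0,0,-0.04,0,0,0,-1],[0,0,-0.04,0,0,0,-1],[0,0,-0.04,0,0,0,-1],[0,0,-0.03,0,0,0,-1],[0,0,-0.02,0,0,0,-1],[0,0,-0.015,0,0,0,-1],[0,0,0,0,0,0,-1],[0,0,0,0,0,0,-1]]]}}

```text
time: 9.85
tool_pos: [660.2, 92.2, 84.8]
tcp_rot: [180.0, -0.1, 24.5]
ft_force: [0.4, 0.9, -1.7]
finger_gap: 21.3
grip_force: 34.4
```

{"fn": "arm_command", "kwargs": {"targets": [[[0,0,-0.003,0,0,0,-1],[0,0,-0.003,0,0,0,-1],[0,0,-0.002,0,0,0,-1],[0,0,0,0,0,0,-1],[0,0,0,0,0,0,-1]]]}}

```text
time: 10.48
tool_pos: [659.2, 92.1, 75.3]
tcp_rot: [-180.0, 0.0, 24.5]
ft_force: [0.7, 0.1, -1.2]
finger_gap: 21.8
grip_force: 34.4
```

{"fn": "arm_command", "kwargs": {"targets": [[[0,0,-0.001,0,0,0,-1],[0,0,-0.001,0,0,0,-1],[0,0,0,0,0,0,-1],[0,0,0,0,0,0,-1]]]}}

```text
time: 10.98
tool_pos: [659.2, 92.2, 73.3]
tcp_rot: [-180.0, -0.0, 24.5]
ft_force: [-0.5, 0.1, -0.9]
finger_gap: 21.9
grip_force: 34.4
```

{"fn": "arm_command", "kwargs": {"targets": [[[0,0,-0.001,0,0,0,-1],[0,0,0,0,0,0,-1],[0,0,0,0,0,0,-1]]]}}

```text
time: 11.35
tool_pos: [659.1, 92.2, 72.3]
tcp_rot: [-180.0, 0.0, 24.5]
ft_force: [0.3, 0.1, -1.3]
finger_gap: 21.9
grip_force: 34.4
```

{"fn": "arm_command", "kwargs": {"targets": [[[0,0,-0.001,0,0,0,-1],[0,0,-0.001,0,0,0,-1],[0,0,0,0,0,0,-1]]]}}

```text
time: 11.72
tool_pos: [659.7, 92.2, 71.7]
tcp_rot: [180.0, -0.1, 24.5]
ft_force: [-2.5, -0.6, 5.8]
finger_gap: 21.9
grip_force: 35.1
```

Foot contact, with the force reading +5.8 N. I'll release.

{"fn": "arm_command", "kwargs": {"targets": [[[0,0,0,0,0,0,-0.4],[0,0,0,0,0,0,-0.3],[0,0,0,0,0,0,-0.1],[0,0,0,0,0,0,0.1],[0,0,0,0,0,0,0.1],[0,0,0,0,0,0,0.1],[0,0,0,0,0,0,0.1]]]}}

```text
time: 12.6
tool_pos: [659.2, 92.1, 70.3]
tcp_rot: [-180.0, 0.0, 24.5]
ft_force: [0.1, 0.7, 1.3]
finger_gap: 47.0
grip_force: 0.0
```

```bash
python3 - <<'E'
from h import *
im=viewer.snapshot('wrist'); cv2.imwrite('pics/w5.png',im[:,:,::-1])
s=status.sense();print(s['tool_pos'],s['finger_gap'],s['ft_force'],s['grip_force'])
E
```

```text
[659.18326032  92.14331484  70.27858364] 47.32220356485751 [-0.24748177 -0.37969267 -0.00475629] 0.0
```

View pics/w5.png

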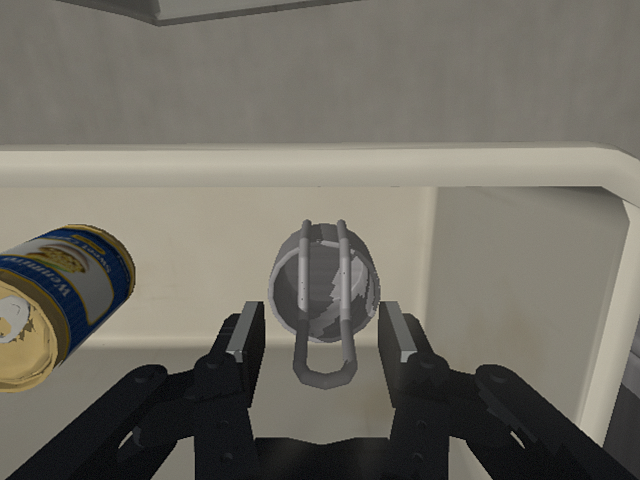

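The dipper stands free and upright between the open fingers. I go straight up, then over to the handle.

{"fn": "arm_command", "kwargs": {"targets": [[[0,0,0.01,0,0,0,0.1],[0,0,0.02,0,0,0,0.1],[0,0,0.03,0,0,0,0.1],[0,0,0.04,0,0,0,0.1],[0,0,0.04,0,0,0,0.1],[0,0,0.04,0,0,0,0.1],[0,0,0.04,0,0,0,0.1],[0,0,0.01,0,0,0,0.1]]]}}

```text
time: 13.65
tool_pos: [660.7, 92.3, 306.6]
tcp_rot: [179.8, -0.4, 24.5]
ft_force: [0.5, 0.5, 0.1]
finger_gap: 46.5
grip_force: 0.0
```

{"fn": "arm_command", "kwargs": {"targets": [[[-0.0039,-0.0222,0,0,0,0.1723,0.1],[-0.0039,-0.0222,0,0,0,0.1723,0.1],[-0.0039,-0.0222,0,0,0,0.1723,0.1],[-0.0039,-0.0222,0,0,0,0.1723,0.1],[-0.0039,-0.0222,0,0,0,0.1723,0.1],[-0.0039,-0.0222,0,0,0,0.1723,0.1],[-0.0039,-0.0222,0,0,0,0.1723,0.1],[-0.0039,-0.0222,0,0,0,0.1723,0.1],[-0.0039,-0.0222,0,0,0,0.1723,0.1],[-0.0039,-0.0222,0,0,0,0.1723,0.1]]]}}

```text
time: 14.9
tool_pos: [619.7, -130.5, 300.2]
tcp_rot: [-180.0, -0.0, 123.6]
ft_force: [-0.2, 0.4, -0.5]
finger_gap: 47.0
grip_force: 0.0
```

{"fn": "arm_command", "kwargs": {"targets": [[[0,0,-0.04,0,0,0,0.1],[0,0,-0.04,0,0,0,0.1],[0,0,0,0,0,0,0.1],[0,0,0,0,0,0,0.1]]]}}

```text
time: 15.4
tool_pos: [620.6, -129.9, 222.0]
tcp_rot: [179.9, 0.1, 123.2]
ft_force: [0.1, -0.4, 0.1]
finger_gap: 47.0
grip_force: 0.0
```

```bash
python3 - <<'E'
from h import *
m=viewer.camera_model('wrist');im=viewer.snapshot('wrist'); cv2.imwrite('pics/w6.png',im[:,:,::-1])
import pickle;pickle.dump(m,open('w6.pkl','wb'))
s=status.sense();print(s['tool_pos'],s['tcp_rot'],s['finger_gap'],s['ft_force'],s['joint_pos'])
p=[663.46,-102.09,.57884]
print(proj(m,W(p,[[-52,40,169],[-52,-40,169],[-98,58,130],[-98,-58,130]])))
E
```

```text
[ 621.20500393 -130.02913389  222.92439898] [1.79879926e+02 1.41082635e-01 1.23240542e+02] 46.97395531779435 [ 0.83535096 -0.13559479  0.0404549 ] [-1.64496965e+01  1.28306616e+01  8.01467120e+01  2.95089807e-04
  8.68373644e+01 -4.96904021e+01]
[[320.01189923 197.16602935]
 [320.10903073 331.57344081]
 [243.54235318 153.91860502]
 [254.30667751 323.58579717]]
```

View pics/w6.png

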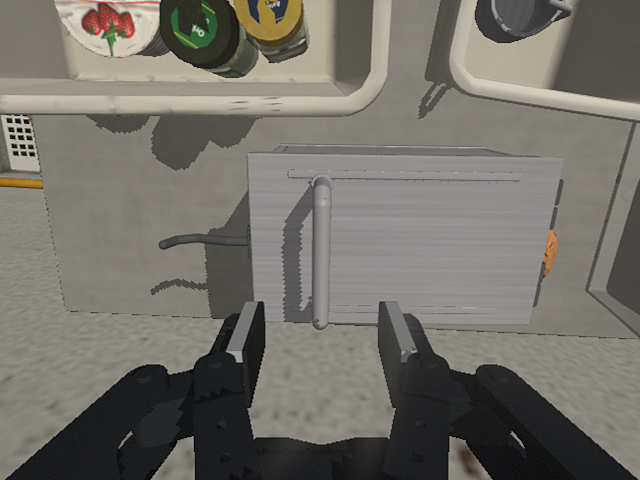

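The bar is centred between the fingers (u≈321), and the dipper still stands in the tub at top right. I'll lower and grip.

{"fn": "arm_command", "kwargs": {"targets": [[[0,0,-0.02,0,0,0,0.1],[0,0,-0.02,0,0,0,0.1],[0,0,-0.02,0,0,0,0.1],[0,0,-0.01,0,0,0,0.1],[0,0,-0.005,0,0,0,0.1],[0,0,0,0,0,0,0.1],[0,0,0,0,0,0,0.1]]]}}

```text
time: 16.32
tool_pos: [620.7, -130.0, 146.2]
tcp_rot: [179.9, 0.1, 123.2]
ft_force: [0.5, 0.8, 0.5]
finger_gap: 46.9
grip_force: 0.0
```

{"fn": "arm_command", "kwargs": {"targets": [[[0,0,0,0,0,0,-0.3],[0,0,0,0,0,0,-0.6],[0,0,0,0,0,0,-1],[0,0,0,0,0,0,-1],[0,0,0,0,0,0,-1],[0,0,0,0,0,0,-1],[0,0,0,0,0,0,-1]]], "force": 40}}

```text
time: 17.2
tool_pos: [620.3, -129.9, 145.7]
tcp_rot: [180.0, 0.0, 123.2]
ft_force: [-1.9, 0.2, 5.5]
finger_gap: 8.5
grip_force: 39.2
```

```bash
python3 - <<'E'
from h import *
s=status.sense();print(s['tool_pos'],s['tcp_rot'],s['finger_gap'],s['ft_force'],s['grip_force'])
yaw=.57884;c=np.cos(yaw);sn=np.sin(yaw)
def tcp(t):
    a=t*20/45; f=np.radians(15.22+t); A=np.radians(a)
    return np.array([-152.3*np.cos(f)-19*np.sin(A),152.3*np.sin(f)-19*np.cos(A)])
prev=tcp(0)
for t in range(5,50,5):
    d=tcp(t)-prev;prev=tcp(t);print(t,(d[0]*c).round(1),(d[0]*sn).round(1),d[1].round(1))
r=np.radians(20/9)*np.array([-sn,c]);print(r)
E
```

```text
[ 620.29908886 -129.9415127   145.67443412] [1.79988571e+02 2.14390553e-02 1.23228113e+02] 8.481155241924846 [-1.89455289  0.21555232  5.45145998] 39.1938042640686
5 2.8 1.8 12.7
10 3.7 2.4 12.3
15 4.6 3.0 11.8
20 5.4 3.5 11.3
25 6.2 4.0 10.6
30 6.9 4.5 9.9
35 7.6 5.0 9.1
40 8.3 5.4 8.3
45 8.8 5.8 7.3
[-0.02121751  0.03246692]
```

Gripped: gap 8.5 mm on the 10 mm bar, 39 N. I'll raise the lid along its arc, with the tool turning 20° in all.

{"fn": "arm_command", "kwargs": {"targets": [[[0.0014,0.0009,0.0064,-0.0106,0.0162,0,-1],[0.0014,0.0009,0.0063,-0.0106,0.0162,0,-1],[0.0018,0.0012,0.0062,-0.0106,0.0162,0,-1],[0.0019,0.0012,0.0061,-0.0106,0.0162,0,-1],[0,0,0,0,0,0,-1]]]}}

```text
time: 17.82
tool_pos: [626.8, -125.7, 171.0]
tcp_rot: [-175.5, 0.0, 123.3]
ft_force: [-1.4, -5.8, -0.6]
finger_gap: 8.7
grip_force: 39.3
```

{"fn": "arm_command", "kwargs": {"targets": [[[0.0023,0.0015,0.0059,-0.0106,0.0162,0,-1],[0.0023,0.0015,0.0059,-0.0106,0.0162,0,-1],[0.0027,0.0017,0.0057,-0.0106,0.0162,0,-1],[0.0027,0.0018,0.0056,-0.0106,0.0162,0,-1],[0.0031,0.002,0.0053,-0.0106,0.0162,0,-1],[0.0031,0.002,0.0053,-0.0106,0.0162,0,-1],[0,0,0,0,0,0,-1]]]}}

```text
time: 18.7
tool_pos: [643.0, -115.4, 204.9]
tcp_rot: [-168.8, 0.0, 123.2]
ft_force: [-3.1, -5.5, 0.2]
finger_gap: 8.8
grip_force: 39.3
```

{"fn": "arm_command", "kwargs": {"targets": [[[0.0034,0.0022,0.005,-0.0106,0.0162,0,-1],[0.0035,0.0023,0.0049,-0.0106,0.0162,0,-1],[0.0038,0.0025,0.0046,-0.0106,0.0162,0,-1],[0.0038,0.0025,0.0045,-0.0106,0.0162,0,-1],[0.0041,0.0027,0.0042,-0.0106,0.0162,0,-1],[0.0042,0.0027,0.0041,-0.0106,0.0162,0,-1],[0,0,0,0,0,0,-1]]]}}

```text
time: 19.58
tool_pos: [666.1, -100.8, 232.7]
tcp_rot: [-162.2, 0.1, 123.2]
ft_force: [-2.6, -6.1, 3.7]
finger_gap: 8.3
grip_force: 39.3
```

{"fn": "arm_command", "kwargs": {"targets": [[[0.0044,0.0029,0.0037,-0.0106,0.0162,0,-1],[0.0044,0.0029,0.0036,-0.0106,0.0162,0,-1],[0,0,0,0,0,0,-1],[0,0,0,0,0,0,-1],[0,0,0,0,0,0,-1]]]}}

```text
time: 20.2
tool_pos: [674.7, -95.3, 240.1]
tcp_rot: [-160.0, 0.1, 123.2]
ft_force: [-1.5, -6.4, 3.7]
finger_gap: 8.7
grip_force: 39.6
```

```bash
python3 - <<'E'
from h import *
S=viewer.camera_model('scene');im=viewer.snapshot('scene')
s=status.sense();print(s['tool_pos'],s['tcp_rot'],s['finger_gap'],s['ft_force'],s['grip_force'])
g=s['tool_pos']-19*R.from_euler('xyz',s['tcp_rot'],degrees=True).apply([0,0,1])
p=[663.46,-102.09,.57884]
b=R.from_euler('z',-p[2]).apply(g-[p[0],p[1],0])-[95,0,124];print('grasp rel hinge',b,np.hypot(b[0],b[2]),'lid',np.degrees(np.arctan2(b[2],-b[0]))-15.22)
# draw predicted lid outline at 45 deg in blue for checking
L=np.array([[0,58,6],[-193,58,6],[-193,-58,6],[0,-58,6]])
im=im[:,:,::-1].copy()
q=proj(S,W(p,R.from_euler('y',45,degrees=True).apply(L)+[95,0,124]))
cv2.polylines(im,[np.int32(q.round())],True,(255,0,0),1)
cv2.imwrite('pics/s7.png',cv2.resize(im[100:340,170:470],None,fx=2.5,fy=2.5))
E
```

```text
[674.72920073 -95.2921632  240.0481194 ] [-1.60041323e+02  1.04360829e-01  1.23173066e+02] 8.528206843133589 [-1.01325082 -7.0733645   3.01944624] 39.643059968948364
grasp rel hinge [-75.36229842  -0.44096717 133.90693169] 153.65722364294004 lid 45.40936067920119
```

View pics/s7.png

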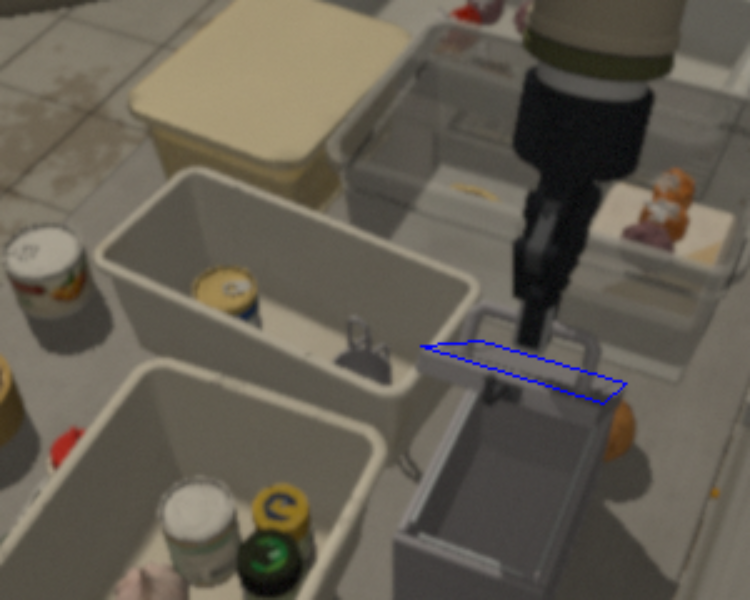

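```bash
python3 -c "
from bench import job
print(job.hand_in())"
```

```text
the job is handed in; nothing more can be done
None
```

The dipper stands upright and released in the white tub, and the gripper holds the lid at about 45° (45.4° from the arm pose; the hand-in returned no verdict); I viewed 12 pictures, two over the limit of 10.

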